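Unhook the control module from its sloping bay and pack it in its tray

TASK

Take the control module out of its sloping bay, where only its orange fin leaves room for a grip: swing the lower end up until the module is about level with its lip still hooked behind the ledge, and only then lift the lip off. Lay it down flat on the blue mat and let go; then take it again another way (the tray leaves no room beside the fin, so by its black box) and set it down flat in the grey tray with the orange fin between the two tall blocks. Do not drop it, and leave the puck, hex keys, jar and tape roll alone.

Things in the scene. Friction and masses are not known exactly. Their poses are not given: they have to be found in the camera images.
- module: Loose control module, about 0.19 kg, 135 mm long. Origin: middle of length and width, level with the underside of lip and foot. +x to the lip end (upper end while hung), z out of its face. Steel plate z 12 to 16, x -34 to 67, 58 wide, then a 14 wide tongue to x = -68 mm. Mass centre about x = 0, z = 20. Hung at the start with +x pitched up 0.45 rad, lip end away from the robot.
- fin (a point): Middle of the module's orange pull fin, at (-53, 0, 34) mm in its frame. The fin stands on the tongue: x -66 to -40, 12 mm thick in y, z 15 to 47 mm. Grip its two broad faces, closing along the module's y.
- box_mid (a point): Middle of the module's black controller box, at (10, 0, 26.5) mm in its frame. The box is 89 mm long (x -34 to 54), 62 mm wide (y -31 to 31), z 16 to 37 mm, a little wider than the plate below it; can be gripped across its 62 mm when the module lies on the mat.
- lip_tip (a point): Middle of the bottom edge of the module's steel lip, at (64.5, 0, 0) mm in its frame. The lip is 5 mm thick (x 62 to 67), 50 mm wide and hangs 12 mm below the plate. Hung, it has about 4 mm of play to the deck's edge.
- foot (a point): Underside of the module's rubber foot at (-58, 0, 0) mm in its frame, 16 x 24 mm; it is as deep as the lip, so the module lies level on lip and foot.
- bay: Fixed bench stand, base 124 x 94 x 6 mm. Origin: centre of the base's underside on the bench; +x to its high end (away from the robot, give or take its yaw), z up. Its aluminium deck (4 x 103 x 88 mm) slopes up to +x at 0.45 rad; the module lies on it, lip over the deck's upper edge, module's origin 40 mm ahead (+x) of the bay's and 66 mm above. Open above.
- cheeks (a point): Midway between the tops of the bay's two blue side cheeks (each 80 mm along the slope, 5 mm thick, inner faces 78 mm apart). They flank the controller box almost as high as its face, too close for fingers; the orange fin sticks out beyond the deck's and cheeks' lower ends.
- ledge (a point): The ledge that the lip hooks behind: the deck's upper edge, a 6 mm round bar. The point is the middle of its top corner, 87 mm ahead (+x) of the bay's origin and 102 mm above it. The module can be swung up about the bay's y axis through this point; the lip then stays hooked. Pulled to -x the lip jams on the bar: ease it a few mm to +x before lifting.
- mat: Fixed blue mat, 140 x 110 x 3 mm, long side along its x; origin at the centre of its underside on the bench (top at z = 3 mm).
- tray: Fixed grey open tray, 164 (x) x 96 (y) mm, floor top at z = 4 mm; origin: centre of its underside. At +x an end wall (inner face x = 76) and two corner walls (x 48 to 78, inner faces 80 apart), 24 mm high. Sides open from x = -44 to 48. Packed, the module's origin is 4 mm above the tray's and their axes agree: lip to +x, fin to -x.
- notch (a point): Floor midway between the tray's two tall blocks, at (-62, 0, 4) mm in the tray's frame. The blocks (black tops, 46 mm high over the tray's underside, x -80 to -44) stand 40 mm apart: tongue and fin lie between them, with no room for fingers beside the fin.
- puck: Bystander: white round sensor puck, 50 x 46 x 12 mm, origin at the centre of its underside.
- hex_keys: Bystander: hex key set in a red holder, 20 x 62 x 20 mm, origin at the centre of its underside.
- bean_jar: Bystander: jar with black lid, 62 mm across, 78 mm high, origin at the centre of its underside.
- tape_roll: Bystander: yellow tape roll, 74 mm across, 24 mm high, origin at the centre of its underside.

How it is judged:
By the outcome, as a careful person would: the job done as asked, in the order asked, and still so for the second after the job is handed in, with the robot touching nothing.
It also fails if it takes over 72 s, if anything falls off the work surface, if the arm or the gripper's body presses on something with over 40 N, if the wrist force passes 120 N, or if a joint passes its speed limit or range.

ROBOT

A 6-joint arm with a two-finger parallel gripper is mounted at the origin on a cart in front of the work surface, level with it; the furniture and walls round the work are solid. World frame = base frame: x ahead of the robot, y to its left, z up, the work surface at z = 0. Lengths are in mm, angles in rad, forces in N, time in s.
With the tool pointing down it reaches from about 375 to 925 mm from the base axis. Payload 5.7 kg.
Tool frame: the origin (TCP) lies on the mounting face of the last link; the fingertips stand 182 mm ahead of it and the grasp point (between the pads) lies 163 mm ahead of it; z points along the fingers, y is the line along which they close (so a half turn about z gives the same grasp; the last joint's range is limited). The gripper opens to 88 mm and grips with 3 to 60 N. Pads are 20 mm wide; open, the fingers measure 115 mm over their backs; the gripper's body (75 mm by 178 mm) begins 61 mm behind the grasp point.
Start: joints at [-1.222, 0.359, 1.51, -0, 1.272, -0.115], TCP at [268.397, -536.608, 404.623] pointing down, gripper open.
Joint ranges: [-2.97, 2.97], [-1.01, 2.36], [0.21, 2.38], [-0.96, 4.11], [0.2, 2.71], [-2.98, 2.98]. Speed limits (rad/s): [2.39, 2.39, 3.14, 3.14, 3.14, 3.14].

INTERFACE

Orientations are given as [roll, pitch, yaw] about the fixed x, y, z axes, in that order (R = Rz(yaw) Ry(pitch) Rx(roll)).
In Python, from rig import * gives the robot as it stands. The module is installed in compiled form; this text tells all that it offers.
- The arm moves only by the tool carry_out, never from a script. Its arguments are lists of equal length, an entry for each row: "travel": the shift along the tool's x, y, z in mm, a list of three; "twist": the turn, a rotation vector about the tool's x, y, z in degrees, a list of three; "grip": the opening, from -1 (shut) to 1 (fully open). A call has exactly 5 rows; each row is the pose to reach, as a shift and turn from the pose commanded when the call began, along the tool's axes at that moment; what a row does not reach only later rows make up. A row lasts 1/8 s, in which the tool goes at most 62.5 mm and 10.7 degrees, less where a joint would pass 70% of its speed; a pose out of reach is approached as far as the arm can. A call with a gripper value outside its range is refused whole. The fingers move at their own pace and stop on an object; "grip_force" is the grip in N (left out, the last holds). Time passes only in rows, so rows that repeat a pose let the fingers close, or fill a call up. It gives the time, the measured TCP pose, the force, the opening and the grip force at its end, in the units of the state.
- get_state(): the state, without advancing time (a new reading comes with each control period).
- snapshot(name): name is "scene" or "top"; returns (picture, depth): 384x512x3 uint8, red, green, blue; 384x512 float32, mm along the optical axis (not along the pixel's ray), 0 where there is no reading.
- camera_params(name): a dict with "camera_matrix" (3x3 intrinsics, pixels), "extrinsics" (4x4, takes a point from camera to world coordinates). Camera axes: x right, y down, z forward; pixel columns grow to the right and rows downward; lengths in mm; the calibration is good to about 2 mm. A picture is of the moment at which its call begins. camera_params takes no time and is no camera call.
- close_job(): hands the job in; it is judged then, once.
The state is a dict: "time": time; "joint_pos": joint angles; "qvel": joint speeds; "joint_torque": joint torques, N m; "tool_pos": TCP position; "eef_rot": TCP orientation; "force": force on the tool from outside, world axes, zero at the start; "torque": the same for the moment, N m; "width": opening from 0.0 (shut) to 1.0 (fully open); "grip_force": force on a finger pad.
Only numpy, scipy, OpenCV 4.12 (cv2) and the standard library are available. Lean on these libraries where they do the work, as an engineer would, in place of code of your own. Each camera call takes 0.05 s, during which the arm holds its last target. There are 200 camera calls.

## Working session

There is one attempt and no reset: what is moved stays moved. The work goes in short steps, Python scripts to look and compute and a tool call to move; the robot and the scene stay as the last step left them, time stands still between calls to the robot, and variables do not carry over. Pictures are saved under pics/ and viewed, at most 10 in all, crops included, and the job is handed in when it is done.

Besides the shell and the picture viewer there is one more tool, called after "Request:" in YAML: its name, and indented under it one key for each argument. carry_out: Moves the arm, as the interface text tells. Its arguments: {"type":"object","properties":{"travel":{"type":"array","items":{"type":"array","items":{"type":"number"}}},"twist":{"type":"array","items":{"type":"array","items":{"type":"number"}}},"grip":{"type":"array","items":{"type":"number"}},"grip_force":{"type":"number"}},"required":["travel","twist","grip"]}

```bash
mkdir -p pics; cat > h.py <<'E'
import numpy as np, cv2
from rig import *
from scipy.spatial.transform import Rotation as R
def cloud(name):
    im,d=snapshot(name); p=camera_params(name); K=np.array(p["camera_matrix"]); T=np.array(p["extrinsics"])
    v,u=np.mgrid[:384,:512]
    c=np.stack([(u-K[0,2])/K[0,0]*d,(v-K[1,2])/K[1,1]*d,d],-1)
    w=c@T[:3,:3].T+T[:3,3]; w[d==0]=np.nan
    return im,w
E
python3 - <<'E'
from h import *
s=get_state();print(s)
for n in("scene","top"):
    im,w=cloud(n); np.savez(n+"0.npz",im=im,w=w); cv2.imwrite(f"pics/{n}0.png",im[:,:,::-1])
    print(n,np.array(camera_params(n)["extrinsics"]).round(2).tolist(),camera_params(n)["camera_matrix"])
E
```

```text
{'time': 0.0, 'joint_pos': array([-1.22210838e+00,  3.59512052e-01,  1.51143283e+00,  2.77266069e-06,
        1.27246998e+00, -1.15160183e-01]), 'qvel': array([-8.95597108e-05, -4.46475929e-04,  5.48166863e-04, -1.00144570e-03,
       -1.46320697e-03, -3.12570706e-03]), 'joint_torque': array([ 2.30429760e-03, -5.15379632e+01, -2.70726997e+01,  6.74775965e-02,
        3.48662864e-02, -1.31642319e-04]), 'tool_pos': array([ 268.27518196, -536.28652927,  403.80493221]), 'eef_rot': array([-3.13978282e+00, -2.12012800e-04,  4.63847116e-01]), 'force': array([-0.88716782,  0.25356613, -0.50381899]), 'torque': array([ 0.01041357, -0.01397497,  0.00775303]), 'grip_force': 0.0, 'width': 1.0048421007076889}
scene [[-0.66, -0.28, 0.69, -361.65], [-0.75, 0.27, -0.61, 615.14], [-0.02, -0.92, -0.39, 551.43], [0.0, 0.0, 0.0, 1.0]] [[389.83809529   0.         257.94143198]
 [  0.         389.83809529 193.23849437]
 [  0.           0.           1.        ]]
top [[-0.01, -0.98, 0.18, 166.81], [-1.0, 0.01, 0.01, -130.26], [-0.01, -0.18, -0.98, 1635.04], [0.0, 0.0, 0.0, 1.0]] [[427.0525972    0.         255.5767734 ]
 [  0.         427.0525972  191.60260815]
 [  0.           0.           1.        ]]
```

```bash
python3 -c "
import cv2,numpy as np
a=cv2.imread('pics/scene0.png');b=cv2.imread('pics/top0.png')
cv2.imwrite('pics/both0.png',cv2.resize(np.vstack([a,b]),(512,768))[:, :]) if 0 else cv2.imwrite('pics/both0.png',cv2.resize(np.hstack([a,b]),(800,300)))"
```

```text
(no output)
```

View pics/top0.png

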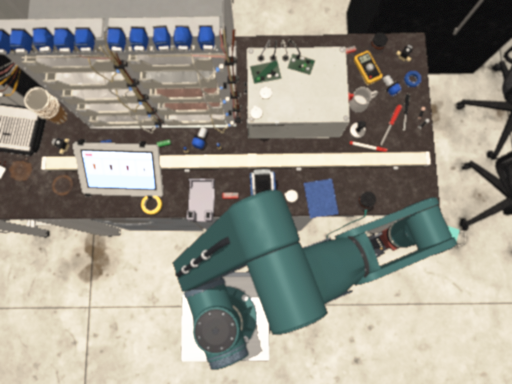

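View pics/scene0.png

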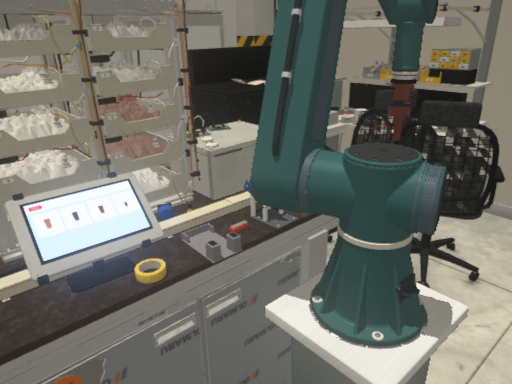

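The top view shows the bay and module at (262,185), mat (321,197), tray (201,199), puck (291,196) and hex keys (231,196). The scene view shows the tray at (212,242), with the arm hiding the bay. I'll swing the arm aside first.

Request:
carry_out:
  travel:
    - [-54,-27,0]
    - [-108,-54,0]
    - [-162,-81,0]
    - [-216,-108,0]
    - [-270,-135,0]
  twist:
    - [0,0,6]
    - [0,0,12]
    - [0,0,18]
    - [0,0,24]
    - [0,0,30]
  grip: [1,1,1,1,1]

```text
time: 0.72
tool_pos: [-35.3, -536.2, 404.4]
eef_rot: [-3.141, -0.0, -0.063]
force: [-0.4, -1.4, 0.1]
width: 1.001
grip_force: 0.0
```

```bash
cat > look.py <<'E'
from h import *
import sys
t=sys.argv[1]
for n in("scene","top"):
    im,w=cloud(n); np.savez(n+t+".npz",im=im,w=w); cv2.imwrite(f"pics/{n}{t}.png",im[:,:,::-1])
s=get_state();print(s['time'],s['tool_pos'],s['eef_rot'],s['force'])
a=cv2.imread(f'pics/scene{t}.png')[150:300,150:350];b=cv2.imread(f'pics/top{t}.png')[150:240,130:390]
a=cv2.resize(a,None,fx=2,fy=2,interpolation=2);b=cv2.resize(b,None,fx=3,fy=3,interpolation=2)
o=np.zeros((575,780,3),np.uint8);o[:300,:400]=a;o[300:570]=b;cv2.imwrite(f'pics/c{t}.png',o)
E
python3 look.py 1
```

```text
0.825 [ -38.47562866 -536.63208605  404.45683976] [-3.14157785e+00  2.38456408e-03 -6.72087523e-02] [ 0.55183861 -0.30039885 -0.34859113]
```

View pics/c1.png

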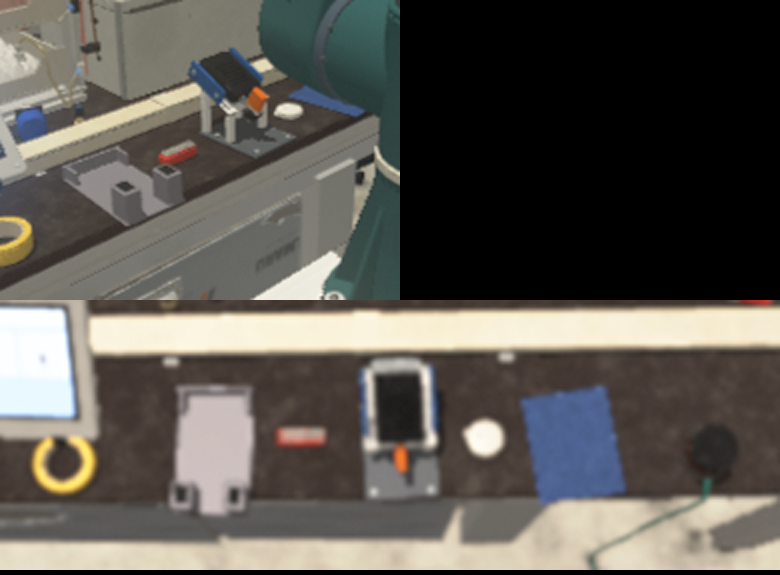

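The crop shows everything clear of the arm: tray at top px ~(201,199), bay with the orange fin at ~(263,203), and the mat, rotated, at ~(321,198). Next I measure each one.

```bash
cat >> h.py <<'E'
def onplane(name,uv,z):
    p=camera_params(name); K=np.array(p["camera_matrix"]); T=np.array(p["extrinsics"])
    uv=np.asarray(uv,float).reshape(-1,2)
    d=np.c_[(uv-K[:2,2])/np.diag(K)[:2],np.ones(len(uv))]@T[:3,:3].T
    return T[:3,3]+d*((z-T[2,3])/d[:,2])[:,None]
E
python3 - <<'E'
from h import *
def rect(name,m,z,lab):
    cs,_=cv2.findContours(m.astype(np.uint8),0,cv2.CHAIN_APPROX_NONE); c=max(cs,key=cv2.contourArea)
    p=onplane(name,c.reshape(-1,2),z)[:,:2].astype(np.float32)
    r=cv2.minAreaRect(p); print(lab,name,np.round(r[0],1),np.round(r[1],1),round(r[2],1),len(c))
for n in("top","scene"):
    f=np.load(n+"1.npz");im=f['im'];w=f['w'];hsv=cv2.cvtColor(im,cv2.COLOR_RGB2HSV).astype(int);H,S,V=hsv[...,0],hsv[...,1],hsv[...,2]
    if n=="top":
        roi=np.zeros(H.shape,bool);roi[170:222,180:345]=1
        bl=(H>100)&(H<125)&(S>90)&roi
        mm=bl.copy();mm[:,:300]=0; rect(n,mm,3,"mat"); print("mat z",np.nanmedian(w[mm][:,2]))
        tb=roi&(np.abs(w[...,0]-560)<40)&(np.abs(w[...,1]+230)<20); 
        print("bench z",np.nanmedian(w[185:205,222:224][...,2]))
        # height map print around the tray and bay
        g=(V>100)&(S<60)&roi; gt=g.copy();gt[:,:185]=0;gt[:,218:]=0; rect(n,gt,4,"tray floor-ish")
        for a,b in((176,225),):
            print(np.round(w[a:b:2,186:218:2,2]).astype(int))
        print("bay");print(np.round(w[166:220:2,248:280:1,2]).astype(int))
        print("x of rows",np.round(w[166:220:2,263,0]))
    else: roi=np.ones(H.shape,bool)
    o=(H<14)&(S>160)&(V>120)&roi
    if n=="top": o[:,:255]=0;o[:,272:]=0
    else: o[:,:270]=0;o[:,300:]=0;o[:180]=0;o[215:]=0
    P=w[o];v,u=np.where(o);print("orange",n,o.sum(),u.mean(),v.mean(),np.nanmedian(P,0).round(1),np.nanmin(P,0).round(),np.nanmax(P,0).round())
E
```

```text
mat top [ 444.5 -369.1] [138.7 109. ] 8.0 119
mat z 3.498731212990265
bench z 2.2554866781604233
tray floor-ish top [445.4  94.3] [105.4 171.4] 86.4 138
[[                   2                   -5                   -4
                     2                    4                    3
                    -8                    1                    2
                    -2                   -9                    4
                     1                   -1                   -2
                     2]
 [                   0                   -5                   -2
                    -5                   -1                    3
                    -2                   -3                    2
                    -1                   -4                   -5
                     2                   -5                  -11
                     3]
 [                   0                   -3                   26
                    17                   16                   23
                    17                   16                   18
                    23                   22           
[... 26350 characters left out ...]
4                 -247
                  -242                 -251                 -252
                  -257                 -257                 -258
                  -252                 -251]]
x of rows [571. 569. 532. 528. 516. 509. 500. 494. 488. 482. 474. 468. 461. 454.
 448. 442. 435. 424. 416. 411. 404. 408. 399. 392. 384. 379. 400.]
orange top 29 263.55172413793105 202.41379310344828 [ 418.2 -147.4   84.5] [ 404. -154.    8.] [ 431. -142.   99.]
orange scene 69 278.0289855072464 198.92753623188406 [ 414.1 -140.7   74.3] [ 400. -187.   58.] [ 449. -136.   88.]<stdin>:17: RuntimeWarning: invalid value encountered in cast
<stdin>:18: RuntimeWarning: invalid value encountered in cast
```

```bash
python3 - <<'E'
from h import *
f=np.load("top1.npz");im=f['im'];w=f['w'];X,Y,Z=w[...,0],w[...,1],w[...,2]
hsv=cv2.cvtColor(im,cv2.COLOR_RGB2HSV).astype(int);H,S,V=hsv[...,0],hsv[...,1],hsv[...,2]
def roi(u0,u1,v0,v1):
    m=np.zeros(Z.shape,bool);m[v0:v1,u0:u1]=1;return m
def rect(m,lab,z=None):
    v,u=np.where(m); p=onplane("top",np.c_[u,v],z) if z else w[m]
    r=cv2.minAreaRect(p[:,:2].astype(np.float32)); print(lab,m.sum(),np.round(r[0],1),np.round(r[1],1),round(r[2],1),'mean',p.mean(0).round(1))
def mids(m,lab,rows):
    Q=[]
    for r in rows:
        u=np.where(m[r])[0]
        if len(u)>3:
            z=np.nanmedian(Z[r][u]); a=onplane("top",[[u.min()-.5,r],[u.max()+.5,r]],z); Q.append([*a.mean(0)[:2],a[0,1]-a[1,1]])
    Q=np.array(Q); k=np.polyfit(Q[:,0],Q[:,1],1); print(lab,len(Q),'yaw deg',np.degrees(np.arctan(k[0])).round(2),'centre',Q[:,:2].mean(0).round(1),'width',np.median(Q[:,2]).round(1),'resid',np.std(Q[:,1]-np.polyval(k,Q[:,0])).round(1))
b=roi(248,280,172,199)&(V<70)&(Z>78)
mids(b,"box",range(175,197)); rect(b,"box")
pl=roi(248,280,172,200)&(Z>50); mids(pl,"bay whole",range(176,196))
base=roi(246,282,202,216)&(Z>-3)&(Z<16)&(S<90)&(V>75); mids(base,"base",range(203,214))
o=roi(255,272,195,212)&(H<16)&(S>130)&(Z>65); rect(o,"fin",86)
# tray
mids(roi(184,222,178,220)&(V>105)&(S<60)&(Z>-9)&(Z<16),"floor",range(184,206))
bk=roi(184,222,205,225)&(Z>36)&(Z<60); rect(bk,"blocks",46); rect(bk&(roi(184,202,0,384)),"bL",46); rect(bk&(roi(203,222,0,384)),"bR",46)
wl=roi(184,222,176,183)&(Z>14)&(Z<35); rect(wl,"endwall",24)
mm=roi(300,345,175,222)&(H>100)&(H<125)&(S>90);rect(mm,"mat",3)
for n,r in(("puck",roi(283,300,188,206)&(V>180)),("hex",roi(220,242,190,202)&(S>100)&(V>90)&((H<10)|(H>170))),("jar",roi(355,380,188,216)&(Z>50)),("tape",roi(135,165,190,220)&(H>20)&(H<35)&(S>120))): rect(r,n,{'puck':12,'hex':20,'jar':78,'tape':24}[n])
E
```

```text
box 22 yaw deg 1.67 centre [ 476.1 -144.4] width 51.2 resid 0.8
box 306 [ 476.1 -144.7] [74.6 51.7] 2.4 mean [ 475.9 -144.4  104. ]
bay whole 20 yaw deg 1.03 centre [ 476.3 -144.2] width 88.0 resid 0.6
base 11 yaw deg -15.13 centre [ 407.5 -152.8] width 108.0 resid 3.8
fin 24 [ 418.  -145.5] [ 7.4 29.8] 89.2 mean [ 417.3 -145.7   86. ]
floor 22 yaw deg -1.78 centre [463.7  93.5] width 101.3 resid 1.2
blocks 137 [379.8  94.9] [90.9 34. ] 89.3 mean [379.4  95.1  46. ]
bL 69 [380.2 127.1] [26.6 34. ] 89.3 mean [380.1 128.   46. ]
bR 68 [379.5  62.6] [26.3 34. ] 89.3 mean [378.7  61.7  46. ]
endwall 56 [515.   92.1] [93.1 11.8] 89.3 mean [517.9  91.9  24. ]
mat 979 [ 444.5 -369.1] [138.7 109. ] 8.0 mean [ 444.8 -369.5    3. ]
puck 113 [ 454.3 -255.8] [43.  45.4] 33.1 mean [ 454.2 -254.9   12. ]
hex 51 [455.5 -17.8] [65.5 19.5] 89.3 mean [450.8 -14.9  20. ]
jar 207 [ 425.6 -530.4] [57.5 59.9] 70.4 mean [ 426.1 -530.3   78. ]
tape 126 [421.6 280.9] [73.8 61.9] 89.3 mean [417.8 277.5  24. ]
```

```bash
cat > plan.py <<'E'
# waypoints: (grasp point xyz world, tilt about bay-y (rad, + = fingers lean to +x), yaw deg, n rows); start = commanded pose kept in cmd.npy
from h import *
def rot(tilt,yaw): return R.from_euler('z',yaw,degrees=True)*R.from_euler('y',-tilt)*R.from_euler('x',np.pi)
def plan(wps,start=None):
    s=get_state()
    p0,r0=(s['tool_pos'],R.from_euler('xyz',s['eef_rot'])) if start is None else start
    P=[];Q=[];p,r=p0,r0
    for g,t,y,n in wps:
        r1=rot(t,y); p1=np.array(g,float)-r1.apply([0,0,163.]); d=(r.inv()*r1).as_rotvec()
        print('  seg mm/row',round(np.linalg.norm(p1-p)/n,1),'deg/row',round(np.degrees(np.linalg.norm(d))/n,1))
        for k in range(1,n+1): P.append(p+(p1-p)*k/n);Q.append(r*R.from_rotvec(d*k/n))
        p,r=p1,r1
    for i in range(0,len(P),5):
        pp,qq=P[i:i+5],Q[i:i+5]
        print('travel',[np.round(r0.inv().apply(a-p0),1).tolist() for a in pp])
        print('twist',[np.round(np.degrees((r0.inv()*b).as_rotvec()),1).tolist() for b in qq])
        p0,r0=pp[-1],qq[-1]
E
python3 - <<'E'
from plan import *
s=get_state();print(s['time'],s['tool_pos'],s['eef_rot'],s['qvel'].round(3))
plan([((250,-430,241),0,1.3,6),((418,-145.7,180),0,1.3,6),((420.8,-145.7,82),0,1.3,3)])
E
```

```text
0.825 [ -38.47562866 -536.63208605  404.45683976] [-3.14157785e+00  2.38456408e-03 -6.72087523e-02] [ 0.079 -0.003  0.009  0.059  0.015  0.004]
  seg mm/row 51.3 deg/row 0.9
  seg mm/row 56.0 deg/row 0.0
  seg mm/row 32.7 deg/row 0.0
travel [[46.8, -21.0, -0.0], [93.6, -41.9, -0.1], [140.3, -62.9, -0.1], [187.1, -83.8, -0.1], [233.9, -104.8, -0.2]]
twist [[-0.0, 0.0, -0.9], [-0.0, 0.0, -1.7], [-0.0, 0.1, -2.6], [-0.0, 0.1, -3.4], [-0.0, 0.1, -4.3]]
travel [[48.2, -17.4, 0.1], [76.6, -64.6, 10.2], [105.0, -111.7, 20.4], [133.3, -158.9, 30.5], [161.7, -206.1, 40.7]]
twist [[-0.0, 0.0, -0.9], [-0.0, 0.0, -0.9], [-0.0, 0.0, -0.9], [-0.0, 0.0, -0.9], [-0.0, 0.0, -0.9]]
travel [[29.1, -46.7, 10.2], [58.1, -93.5, 20.3], [59.1, -93.5, 53.0], [60.0, -93.4, 85.7], [60.9, -93.4, 118.3]]
twist [[0.0, 0.0, 0.0], [0.0, 0.0, 0.0], [0.0, 0.0, 0.0], [0.0, 0.0, 0.0], [0.0, 0.0, 0.0]]
```

Request:
carry_out:
  travel:
    - [46.8,-21,0]
    - [93.6,-42,0]
    - [140,-63,0]
    - [187,-84,0]
    - [234,-105,0]
  twist:
    - [0,0,-0.9]
    - [0,0,-1.7]
    - [0,0,-2.6]
    - [0,0,-3.4]
    - [0,0,-4.3]
  grip: [0.3,0.3,0.3,0.3,0.3]

```text
time: 1.45
tool_pos: [208.4, -444.6, 404.5]
eef_rot: [-3.141, -0.0, 0.017]
force: [0.6, -0.2, 0.7]
width: 0.653
grip_force: 0.0
```

Request:
carry_out:
  travel:
    - [48,-17,0]
    - [77,-65,10]
    - [105,-112,20]
    - [133,-159,30]
    - [162,-206,40]
  twist:
    - [0,0,-0.9]
    - [0,0,-0.9]
    - [0,0,-0.9]
    - [0,0,-0.9]
    - [0,0,-0.9]
  grip: [0.3,0.3,0.3,0.3,0.3]

```text
time: 2.08
tool_pos: [366.1, -235.1, 364.3]
eef_rot: [-3.141, -0.0, 0.032]
force: [0.2, -0.8, 0.6]
width: 0.65
grip_force: 0.0
```

Request:
carry_out:
  travel:
    - [29,-47,10]
    - [58,-93,20]
    - [58,-93,20]
    - [58,-93,20]
    - [58,-93,20]
  twist:
    - [0,0,0]
    - [0,0,0]
    - [0,0,0]
    - [0,0,0]
    - [0,0,0]
  grip: [0.3,0.3,0.3,0.3,0.3]

```text
time: 2.7
tool_pos: [420.0, -143.5, 344.8]
eef_rot: [3.141, -0.0, 0.03]
force: [-0.1, 0.1, 0.4]
width: 0.652
grip_force: 0.0
```

```bash
python3 - <<'E'
from plan import *
s=get_state();print(s['time'],s['tool_pos'],s['eef_rot'],s['joint_pos'].round(2),s['width'],s['force'])
plan([((420.8,-145.7,81),0,1.3,5)])
E
```

```text
2.7 [ 419.9990505  -143.53392884  344.83289495] [ 3.14129554e+00 -9.40322935e-05  2.97374034e-02] [-0.49  0.21  1.91 -0.    1.03  1.06] 0.6522863739265929 [-0.06182142  0.13197845  0.39366657]
  seg mm/row 20.2 deg/row 0.1
travel [[0.1, 0.4, 20.2], [0.3, 0.9, 40.3], [0.4, 1.3, 60.5], [0.6, 1.7, 80.7], [0.7, 2.2, 100.8]]
twist [[0.0, -0.0, 0.1], [0.0, -0.0, 0.2], [0.0, -0.0, 0.2], [0.0, -0.0, 0.3], [0.0, -0.0, 0.4]]
```

Request:
carry_out:
  travel:
    - [0,0,25]
    - [0.5,1,50]
    - [0.5,2,75]
    - [0.5,2,101]
    - [0.5,2,101]
  twist:
    - [0,0,0.4]
    - [0,0,0.4]
    - [0,0,0.4]
    - [0,0,0.4]
    - [0,0,0.4]
  grip: [0.3,0.3,0.3,0.3,0.0]

```text
time: 3.32
tool_pos: [419.8, -145.5, 242.6]
eef_rot: [-3.14, 0.003, 0.022]
force: [0.1, 0.1, 0.5]
width: 0.574
grip_force: 0.0
```

```bash
python3 look.py 2; python3 - <<'E'
from plan import *
w=np.load('scene2.npz');im=w['im'];W=w['w']
hsv=cv2.cvtColor(im,cv2.COLOR_RGB2HSV).astype(int)
E
python3 -c "
import cv2
a=cv2.imread('pics/scene2.png')[140:240,220:340];cv2.imwrite('pics/z2.png',cv2.resize(a,None,fx=5,fy=5,interpolation=2))"
```

```text
3.425 [ 420.81425735 -145.50300459  244.13992815] [-3.14157566e+00 -6.65637420e-05  2.23406841e-02] [ 0.24082879 -0.14612928  0.67775648]
```

View pics/z2.png

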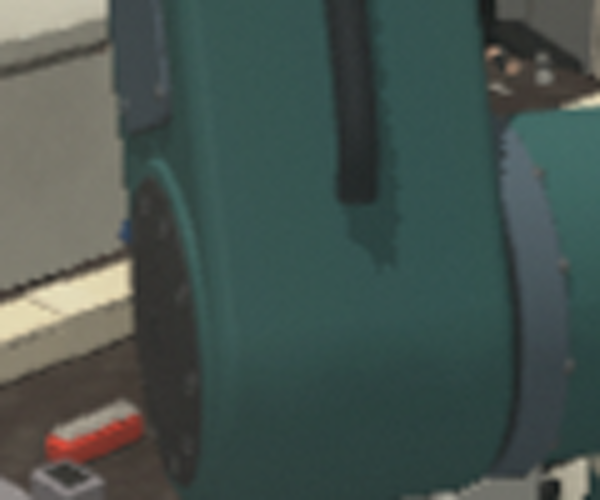

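The view is blocked by the upper arm, and only the red hex keys are visible at (95,430) in the crop. The measured tool pose matches the target, so I'll close the gripper.

Request:
carry_out:
  travel:
    - [0,0,0]
    - [0,0,0]
    - [0,0,0]
    - [0,0,0]
    - [0,0,0]
  twist:
    - [0,0,0]
    - [0,0,0]
    - [0,0,0]
    - [0,0,0]
    - [0,0,0]
  grip: [-0.4,-0.7,-0.9,-1,-1]
  grip_force: 40

```text
time: 4.05
tool_pos: [421.0, -144.7, 244.0]
eef_rot: [3.141, -0.0, 0.024]
force: [-1.5, -0.7, 6.1]
width: 0.131
grip_force: 40.0
```

```bash
python3 - <<'E'
from plan import *
s=get_state();print(s['time'],s['tool_pos'],s['eef_rot'],s['width'],s['width']*88,s['grip_force'],s['force'],s['torque'])
r0=R.from_euler('xyz',s['eef_rot']);p=s['tool_pos'];L=np.array([531.5,-143.2,102])
by=R.from_euler('z',1.3,degrees=True).apply([0,1,0])
# nose-down rotation for the lip, fin up: +rotation about y takes +x down
T=[];U=[]
for k in range(1,11):
    a=R.from_rotvec(by*.45*k/10); e=np.array([1.,0,0.8])*k/10
    T.append(np.round(r0.inv().apply(L+a.apply(p-L)+e-p),1).tolist());U.append(np.round(np.degrees((r0.inv()*a*r0).as_rotvec()),1).tolist())
print(T);print(U)
E
```

```text
4.05 [ 420.97971133 -144.65402368  244.0188425 ] [ 3.14134881e+00 -3.51075715e-04  2.42179184e-02] 0.13117543759130326 11.543438508034686 39.95042145252228 [-1.47732805 -0.66230748  6.06466232] [0.11734878 0.14587163 0.06107084]
[[6.6, 0.0, -4.9], [13.4, 0.0, -9.5], [20.4, 0.0, -13.8], [27.6, 0.1, -17.8], [35.0, 0.1, -21.5], [42.5, 0.1, -24.8], [50.1, 0.1, -27.8], [57.9, 0.1, -30.5], [65.8, 0.1, -32.8], [73.8, 0.1, -34.7]]
[[0.0, -2.6, -0.0], [0.0, -5.2, -0.0], [0.0, -7.7, -0.0], [0.0, -10.3, -0.0], [0.0, -12.9, -0.0], [0.0, -15.5, -0.0], [0.0, -18.0, -0.0], [0.0, -20.6, -0.0], [0.0, -23.2, -0.0], [0.0, -25.8, -0.0]]
```

Request:
carry_out:
  travel:
    - [6.6,0,-4.9]
    - [13.4,0,-9.5]
    - [20.4,0,-13.8]
    - [27.6,0,-17.8]
    - [35,0,-21.5]
  twist:
    - [0,-2.6,0]
    - [0,-5.2,0]
    - [0,-7.7,0]
    - [0,-10.3,0]
    - [0,-12.9,0]
  grip: [-1,-1,-1,-1,-1]

```text
time: 4.68
tool_pos: [455.9, -143.5, 265.0]
eef_rot: [-3.141, 0.227, 0.024]
force: [-0.3, 0.0, -3.0]
width: 0.133
grip_force: 39.9
```

```bash
cat > swing.py <<'E'
from plan import *
import sys
s=get_state();print(s['time'],s['tool_pos'],s['eef_rot'],s['width']*88,s['grip_force'],s['force'],s['torque'])
r0=R.from_euler('xyz',s['eef_rot']);p=s['tool_pos'];L=np.array([531.5,-143.2,102])
by=R.from_euler('z',1.3,degrees=True).apply([0,1,0])
z=r0.apply([0,0,1]); tilt=np.arctan2(-z[0],-z[2]); print('swung',tilt)
# target of grasp pt offset, total from grasp pose
g0=np.array([420.97,-144.65,244.02]); A=.45
tgt=L+R.from_rotvec(by*A).apply(g0-L)+[1,0,.8]; rt=R.from_rotvec(by*A)*R.from_euler('xyz',[np.pi,0,.0235])
print(np.round(r0.inv().apply(tgt-p),1),np.round(np.degrees((r0.inv()*rt).as_rotvec()),1))
T=[];U=[]
for k in range(1,6):
    B=tilt+(A-tilt)*k/5; f=B/A
    q=L+R.from_rotvec(by*B).apply(g0-L)+np.array([1,0,.8])*f; rr=R.from_rotvec(by*B)*R.from_euler('xyz',[np.pi,0,.0235])
    T.append(np.round(r0.inv().apply(q-p),1).tolist());U.append(np.round(np.degrees((r0.inv()*rr).as_rotvec()),1).tolist())
print(T);print(U)
E
python3 swing.py
```

```text
4.675 [ 455.91127526 -143.5311156   264.96625102] [-3.14110081  0.2272357   0.02415109] 11.701614908723897 39.945148229599 [-0.27789822  0.00588988 -2.97646067] [ 0.09585464 -0.07343628  0.02793837]
swung 0.22718326291154647
[ 34.7   0.4 -22.2] [  0.  -12.8   0. ]
[[6.7, 0.3, -5.7], [13.4, 0.4, -10.2], [20.4, 0.4, -14.5], [27.5, 0.4, -18.5], [34.7, 0.4, -22.2]]
[[-0.0, -2.6, 0.0], [-0.0, -5.1, 0.0], [-0.0, -7.7, 0.0], [0.0, -10.2, 0.0], [0.0, -12.8, 0.0]]
```

Request:
carry_out:
  travel:
    - [6.7,0,-5.5]
    - [13.4,0,-10.2]
    - [20.4,0,-14.5]
    - [27.5,0,-18.5]
    - [34.7,0,-22]
  twist:
    - [0,-2.6,0]
    - [0,-5.1,0]
    - [0,-7.7,0]
    - [0,-10.2,0]
    - [0,-12.8,0]
  grip: [-1,-1,-1,-1,-1]

```text
time: 5.3
tool_pos: [494.8, -142.6, 278.5]
eef_rot: [-3.141, 0.45, 0.024]
force: [0.0, 0.5, -2.4]
width: 0.13
grip_force: 39.9
```

```bash
python3 swing.py; python3 look.py 3; python3 -c "
import cv2,numpy as np
a=cv2.imread('pics/scene3.png')[140:240,220:340];b=cv2.imread('pics/top3.png')[150:230,220:300]
cv2.imwrite('pics/z3.png',np.hstack([cv2.resize(a,(480,400),interpolation=2),cv2.resize(b,(320,320),interpolation=2)[:, :] if 0 else cv2.copyMakeBorder(cv2.resize(b,(320,320),interpolation=2),0,80,0,0,0)]))"
```

```text
5.3 [ 494.77969447 -142.61981629  278.48870193] [-3.14107157  0.45030499  0.02432078] 11.460786810199448 39.94558811187744 [ 0.04765097  0.48084544 -2.35412351] [-0.01078252 -0.24800701  0.00063577]
swung 0.45020050496687736
[-0.2  0.4 -0.2] [0. 0. 0.]
[[-0.1, 0.4, -0.2], [-0.2, 0.4, -0.2], [-0.2, 0.4, -0.2], [-0.2, 0.4, -0.2], [-0.2, 0.4, -0.2]]
[[0.0, 0.0, 0.0], [0.0, 0.0, 0.0], [0.0, 0.0, 0.0], [0.0, 0.0, 0.0], [0.0, 0.0, 0.0]]
5.4 [ 495.49752374 -142.75985507  278.2781405 ] [-3.14133352  0.44863416  0.02465011] [-0.45316337  0.05663955 -1.64331613]
```

View pics/z3.png

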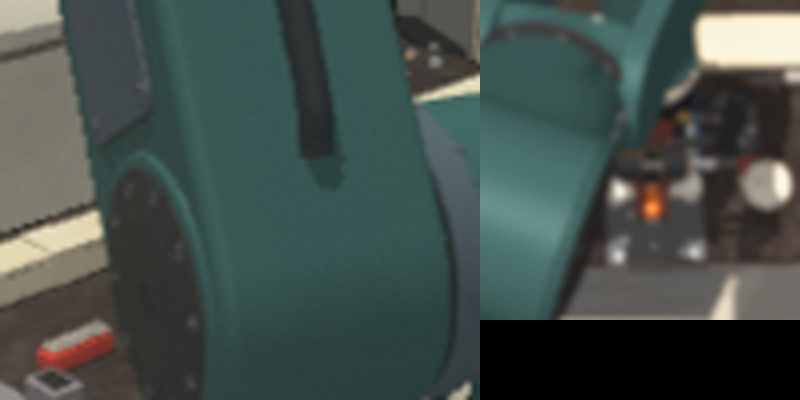

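The scene view is still blocked. The top crop shows the orange fin at top px ~(263,201) in the fingers. The tool has swung 0.45 rad, the force is about the module's weight and nothing jammed. Now I ease it to +x and lift the lip off.

Request:
carry_out:
  travel:
    - [2.2,0,-1.1]
    - [0,0,-5.6]
    - [-4.3,0,-14.6]
    - [-10.8,0,-28]
    - [-17.3,0,-41.6]
  twist:
    - [0,0,0]
    - [0,0,0]
    - [0,0,0]
    - [0,0,0]
    - [0,0,0]
  grip: [-1,-1,-1,-1,-1]
  grip_force: 45

```text
time: 6.02
tool_pos: [497.0, -142.8, 325.3]
eef_rot: [3.141, 0.448, 0.024]
force: [-0.0, -0.7, -2.0]
width: 0.132
grip_force: 44.9
```

```bash
python3 swing.py | head -1; python3 - <<'E'
from plan import *
# grasp pt in module (-51,41); mat target module origin (444.5,-369.2,3) yaw 8
m=np.array([444.5,-369.2,3]);g=m+R.from_euler('z',8,degrees=True).apply([-51.5,0,41]);print(g)
s=get_state();c=s['tool_pos']+R.from_euler('xyz',s['eef_rot']).apply([0,0,163]);print('grasp now',c)
plan([((c[0],c[1],190),-.45,1.4,1),((g[0],g[1],190),-.45,8,7),((g[0],g[1],60),-.45,8,7)])
E
```

```text
6.025 [ 496.99899402 -142.81590924  325.27944562] [3.14141198 0.44786772 0.02382096] 11.639660535159761 44.945438504219055 [-0.03217613 -0.70108248 -1.98154876] [ 0.0053406  -0.21183626  0.02276475]
[ 393.50119446 -376.3674147    44.        ]
grasp now [ 426.43346163 -144.52662459  178.355727  ]
  seg mm/row 11.5 deg/row 0.1
  seg mm/row 32.3 deg/row 0.9
  seg mm/row 18.6 deg/row 0.0
travel [[-4.7, -0.0, -10.5], [-9.7, 31.8, -8.1], [-14.7, 63.7, -5.7], [-19.7, 95.5, -3.3], [-24.7, 127.3, -0.8]]
twist [[-0.0, -0.1, -0.0], [-0.4, -0.1, -0.9], [-0.8, -0.1, -1.7], [-1.2, -0.1, -2.6], [-1.6, -0.1, -3.4]]
travel [[-6.9, 31.4, 3.3], [-13.8, 62.8, 6.7], [-20.7, 94.2, 10.0], [-12.6, 94.2, 26.7], [-4.5, 94.2, 43.4]]
twist [[-0.4, 0.0, -0.8], [-0.8, -0.0, -1.7], [-1.2, 0.0, -2.5], [-1.2, 0.0, -2.5], [-1.2, 0.0, -2.5]]
travel [[8.1, -0.0, 16.7], [16.2, -0.0, 33.4], [24.2, -0.0, 50.2], [32.3, -0.0, 66.9], [40.4, -0.0, 83.6]]
twist [[0.0, 0.0, 0.0], [0.0, 0.0, 0.0], [0.0, 0.0, 0.0], [0.0, 0.0, 0.0], [0.0, 0.0, 0.0]]
```

Request:
carry_out:
  travel:
    - [-4.7,0,-10.5]
    - [-9.7,32,-8]
    - [-14.7,64,-5.7]
    - [-19.7,95.5,-3.3]
    - [-24.7,127,-0.8]
  twist:
    - [0,0,0]
    - [-0.4,0,-0.9]
    - [-0.8,0,-1.7]
    - [-1.2,0,-2.6]
    - [-1.6,0,-3.4]
  grip: [-1,-1,-1,-1,-1]

```text
time: 6.65
tool_pos: [478.0, -271.2, 335.9]
eef_rot: [-3.141, 0.448, 0.09]
force: [-0.3, 0.0, -2.6]
width: 0.134
grip_force: 44.9
```

Request:
carry_out:
  travel:
    - [-7,31.4,3.3]
    - [-13.8,62.8,6.7]
    - [-20.7,94.2,10]
    - [-4.5,94.2,43.4]
    - [12,94.2,76.8]
  twist:
    - [-0.4,0,-0.8]
    - [-0.8,0,-1.7]
    - [-1.2,0,-2.5]
    - [-1.2,0,-2.5]
    - [-1.2,0,-2.5]
  grip: [-1,-1,-1,-1,-1]

```text
time: 7.28
tool_pos: [464.3, -366.8, 260.9]
eef_rot: [3.141, 0.447, 0.136]
force: [0.7, -0.7, -3.0]
width: 0.139
grip_force: 44.9
```

```bash
python3 look.py 4; python3 -c "
import cv2,numpy as np
a=cv2.imread('pics/scene4.png')[120:240,200:360];b=cv2.imread('pics/top4.png')[150:230,270:350]
cv2.imwrite('pics/z4.png',np.hstack([cv2.resize(a,(480,360),interpolation=2),cv2.copyMakeBorder(cv2.resize(b,(320,320),interpolation=2),0,40,0,0,0)]))"
```

```text
7.375 [ 462.90578037 -365.11566537  257.83551203] [-3.13499171  0.45259581  0.14009414] [ 0.04879502  0.61790605 -2.18622071]
```

View pics/z4.png

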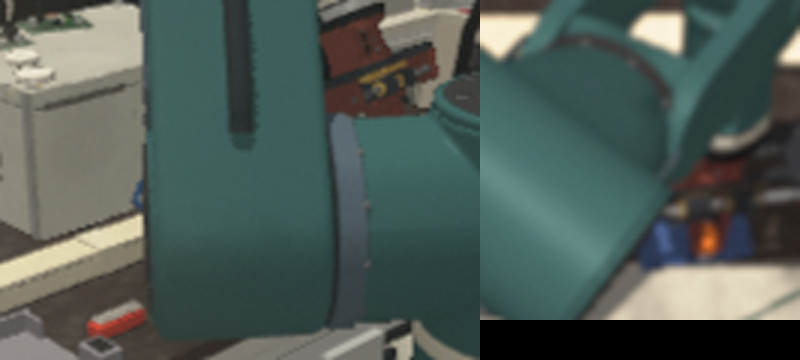

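The arm hides the module body, but the orange fin shows at top px ~(327,210) over the blue mat. I'll check the fin position against the tool before lowering.

```bash
python3 - <<'E'
from plan import *
f=np.load("top4.npz");im=f['im'];w=f['w'];hsv=cv2.cvtColor(im,cv2.COLOR_RGB2HSV).astype(int)
o=(hsv[...,0]<16)&(hsv[...,1]>150)&(hsv[...,2]>130);o[:195]=0;o[222:]=0;o[:,318:338]&=True;o[:,:318]=0;o[:,338:]=0
v,u=np.where(o);print(o.sum(),u.mean(),v.mean(),np.nanmedian(w[o],0),onplane('top',[[u.mean(),v.mean()]],108))
s=get_state();c=s['tool_pos']+R.from_euler('xyz',s['eef_rot']).apply([0,0,163]);print('grasp',c,s['tool_pos'],s['eef_rot'])
g=np.array([393.5,-376.4,44])
plan([((g[0],g[1],58),-.45,8,3),((g[0],g[1],47),-.45,8,2),((g[0],g[1],44.5),-.45,8,5)])
E
```

```text
20 326.65 209.85 [ 381.00223599 -373.42171088  116.60125155] [[ 382.99233498 -374.24613214  108.        ]]
grasp [ 392.17528192 -374.003341    111.25036336] [ 462.90578037 -365.11566537  257.83551203] [-3.13499171  0.45259581  0.14009414]
  seg mm/row 17.7 deg/row 0.1
  seg mm/row 5.5 deg/row 0.0
  seg mm/row 0.5 deg/row 0.0
travel [[7.9, 0.6, 15.8], [15.8, 1.2, 31.6], [23.7, 1.8, 47.4], [26.1, 1.9, 52.4], [28.6, 1.9, 57.3]]
twist [[-0.1, 0.0, 0.0], [-0.2, 0.1, 0.0], [-0.4, 0.1, 0.0], [-0.4, 0.1, 0.0], [-0.4, 0.1, 0.0]]
travel [[0.2, -0.0, 0.5], [0.4, -0.0, 0.9], [0.7, -0.0, 1.4], [0.9, -0.0, 1.8], [1.1, -0.0, 2.3]]
twist [[0.0, 0.0, 0.0], [0.0, 0.0, 0.0], [0.0, 0.0, 0.0], [0.0, 0.0, 0.0], [0.0, 0.0, 0.0]]
```

Request:
carry_out:
  travel:
    - [8,0.6,15.8]
    - [15.8,1.2,31.6]
    - [23.7,1.8,47.4]
    - [23.7,1.8,47.4]
    - [23.7,1.8,47.4]
  twist:
    - [0,0,0]
    - [0,0,0]
    - [0,0,0]
    - [0,0,0]
    - [0,0,0]
  grip: [-1,-1,-1,-1,-1]

```text
time: 8.0
tool_pos: [465.4, -367.8, 207.9]
eef_rot: [-3.141, 0.449, 0.138]
force: [-0.4, 0.2, -1.5]
width: 0.133
grip_force: 44.9
```

```bash
python3 - <<'E'
from plan import *
s=get_state();c=s['tool_pos']+R.from_euler('xyz',s['eef_rot']).apply([0,0,163]);print('grasp',c,s['eef_rot'],s['force'],s['torque'])
g=np.array([393.5,-376.4,44])
plan([((g[0],g[1],47),-.45,8,2),((g[0],g[1],44.),-.45,8,3)])
E
```

```text
grasp [ 395.31858003 -377.41122844   61.07859052] [-3.140911    0.4486231   0.13836841] [-0.43210429  0.20324682 -1.45118439] [ 0.04030989 -0.22449295 -0.01385745]
  seg mm/row 7.2 deg/row 0.1
  seg mm/row 1.0 deg/row 0.0
travel [[2.4, -0.7, 6.7], [4.8, -1.4, 13.4], [5.3, -1.4, 14.3], [5.7, -1.4, 15.2], [6.1, -1.4, 16.1]]
twist [[-0.0, -0.0, -0.0], [-0.1, -0.1, -0.1], [-0.1, -0.1, -0.1], [-0.1, -0.1, -0.1], [-0.1, -0.1, -0.1]]
```

Request:
carry_out:
  travel:
    - [2.4,-0.7,6.7]
    - [4.8,-1.4,13.4]
    - [5.3,-1.4,14.3]
    - [5.7,-1.4,15.2]
    - [5.7,-1.4,15.2]
  twist:
    - [0,0,0]
    - [0,0,0]
    - [0,0,0]
    - [0,0,0]
    - [0,0,0]
  grip: [-1,-1,-1,-1,-1]

```text
time: 8.62
tool_pos: [463.7, -366.5, 191.7]
eef_rot: [-3.141, 0.448, 0.138]
force: [-0.8, 0.2, -1.3]
width: 0.132
grip_force: 44.9
```

Request:
carry_out:
  travel:
    - [0.4,0,0.9]
    - [0.4,0,0.9]
    - [0.4,0,0.9]
    - [0.4,0,0.9]
    - [0.4,0,0.9]
  twist:
    - [0,0,0]
    - [0,0,0]
    - [0,0,0]
    - [0,0,0]
    - [0,0,0]
  grip: [-1,-1,-1,-1,-1]

```text
time: 9.25
tool_pos: [463.6, -366.5, 190.7]
eef_rot: [-3.141, 0.448, 0.138]
force: [0.6, -0.7, -2.4]
width: 0.132
grip_force: 44.9
```

```bash
python3 - <<'E'
from plan import *
s=get_state();c=s['tool_pos']+R.from_euler('xyz',s['eef_rot']).apply([0,0,163]);print('grasp',c,s['eef_rot'],s['force'],s['torque'])
E
```

```text
grasp [ 393.55643738 -376.11039987   43.79654231] [-3.14080725  0.44849629  0.13829734] [ 0.55425474 -0.72417058 -2.38843912] [ 0.04369505 -0.22436724  0.05463978]
```

Request:
carry_out:
  travel:
    - [0.2,0,0.5]
    - [0.4,0,0.9]
    - [0.6,0,1.4]
    - [0.6,0,1.4]
    - [0.6,0,1.4]
  twist:
    - [0,0,0]
    - [0,0,0]
    - [0,0,0]
    - [0,0,0]
    - [0,0,0]
  grip: [-1,-1,-1,-1,-1]

```text
time: 9.88
tool_pos: [463.5, -366.5, 189.2]
eef_rot: [-3.141, 0.449, 0.138]
force: [-0.4, -0.1, -1.7]
width: 0.131
grip_force: 44.9
```

Request:
carry_out:
  travel:
    - [0.2,0,0.5]
    - [0.4,0,0.9]
    - [0.6,0,1.4]
    - [0.6,0,1.4]
    - [0.6,0,1.4]
  twist:
    - [0,0,0]
    - [0,0,0]
    - [0,0,0]
    - [0,0,0]
    - [0,0,0]
  grip: [-1,-1,-1,-1,-1]

```text
time: 10.5
tool_pos: [463.6, -366.4, 189.1]
eef_rot: [-3.141, 0.449, 0.138]
force: [0.8, 3.4, 10.9]
width: 0.132
grip_force: 45.0
```

Request:
carry_out:
  travel:
    - [-0.5,0,-1.1]
    - [-0.5,0,-1.1]
    - [-0.5,0,-1.1]
    - [-0.5,0,-1.1]
    - [-0.5,0,-1.1]
  twist:
    - [0,0,0]
    - [0,0,0]
    - [0,0,0]
    - [0,0,0]
    - [0,0,0]
  grip: [-1,-1,-1,-1,-1]
  grip_force: 15

```text
time: 11.12
tool_pos: [463.6, -366.6, 189.0]
eef_rot: [-3.141, 0.448, 0.138]
force: [1.3, 1.1, 5.2]
width: 0.13
grip_force: 15.0
```

Request:
carry_out:
  travel:
    - [0,0,0]
    - [0,0,0]
    - [0,0,0]
    - [0,0,0]
    - [0,0,0]
  twist:
    - [0,0,0]
    - [0,0,0]
    - [0,0,0]
    - [0,0,0]
    - [0,0,0]
  grip: [-1,-1,-1,-1,-1]
  grip_force: 3

```text
time: 11.75
tool_pos: [463.6, -366.6, 188.9]
eef_rot: [-3.141, 0.448, 0.138]
force: [1.6, 0.5, 5.3]
width: 0.135
grip_force: 3.0
```

Request:
carry_out:
  travel:
    - [0,0,0]
    - [0,0,0]
    - [0,0,0]
    - [0,0,0]
    - [0,0,0]
  twist:
    - [0,0,0]
    - [0,0,0]
    - [0,0,0]
    - [0,0,0]
    - [0,0,0]
  grip: [-0.7,-0.65,-0.5,-0.3,0]

```text
time: 12.38
tool_pos: [463.4, -366.5, 188.7]
eef_rot: [-3.141, 0.449, 0.138]
force: [0.2, -0.4, 0.4]
width: 0.427
grip_force: 0.0
```

```bash
python3 - <<'E'
from plan import *
s=get_state();p=s['tool_pos'];c=p+R.from_euler('xyz',s['eef_rot']).apply([0,0,163]);print(s['time'],'grasp',c,s['eef_rot'],s['force'],s['width'])
# retreat along tool axis, then swing clear toward -y and high
b=R.from_euler('xyz',s['eef_rot']).apply([0,0,-90])
plan([((c+b),-.45,8,2),((300,-480,250),0,0,5),((150,-560,300),0,0,3)])
E
```

```text
12.375 grasp [ 393.37565912 -376.0936228    41.87881024] [-3.14069072  0.44863621  0.13831936] [ 0.22900233 -0.39131669  0.3651101 ] 0.4268961330944105
  seg mm/row 45.0 deg/row 0.1
  seg mm/row 55.0 deg/row 5.4
  seg mm/row 59.1 deg/row 0.0
travel [[0.1, -0.1, -45.0], [0.2, -0.2, -90.0], [-51.3, 17.8, -97.0], [-102.8, 35.8, -104.1], [-154.2, 53.8, -111.1]]
twist [[-0.0, -0.0, -0.0], [-0.1, -0.1, -0.1], [0.3, 5.1, 1.5], [0.6, 10.2, 3.1], [1.0, 15.4, 4.6]]
travel [[-46.1, 21.7, -20.6], [-92.3, 43.5, -41.1], [-145.8, 67.4, -48.1], [-199.3, 91.4, -55.2], [-252.9, 115.4, -62.2]]
twist [[0.4, 5.1, 1.6], [0.7, 10.3, 3.1], [0.7, 10.3, 3.1], [0.7, 10.3, 3.1], [0.7, 10.3, 3.1]]
```

Request:
carry_out:
  travel:
    - [0,0,-45]
    - [0,0,-90]
    - [-51,18,-97]
    - [-103,36,-104]
    - [-154,54,-111]
  twist:
    - [0,0,0]
    - [0,0,0]
    - [0.3,5.1,1.5]
    - [0.6,10.2,3.1]
    - [1,15.4,4.6]
  grip: [0,0,0.5,1,1]

```text
time: 13.0
tool_pos: [380.1, -432.9, 356.6]
eef_rot: [3.133, 0.176, 0.055]
force: [-0.8, -0.2, 0.4]
width: 0.805
grip_force: 0.0
```

Request:
carry_out:
  travel:
    - [-46,22,-21]
    - [-92,43.5,-41]
    - [-146,67,-48]
    - [-199,91,-55]
    - [-253,115,-62]
  twist:
    - [0.4,5.1,1.6]
    - [0.7,10.3,3.1]
    - [0.7,10.3,3.1]
    - [0.7,10.3,3.1]
    - [0.7,10.3,3.1]
  grip: [1,1,1,1,1]

```text
time: 13.62
tool_pos: [148.3, -560.4, 463.3]
eef_rot: [3.141, -0.001, 0.002]
force: [1.1, -0.6, -0.6]
width: 1.003
grip_force: 0.0
```

```bash
python3 look.py 5; python3 -c "
import cv2,numpy as np
a=cv2.imread('pics/scene5.png')[120:240,200:360];b=cv2.imread('pics/top5.png')[150:230,270:350]
cv2.imwrite('pics/z5.png',np.hstack([cv2.resize(a,(480,360),interpolation=2),cv2.copyMakeBorder(cv2.resize(b,(320,320),interpolation=2),0,40,0,0,0)]))"
```

```text
13.725 [ 145.67010668 -562.7341653   464.63298009] [ 3.13633219e+00  1.10246589e-03 -3.53778540e-03] [ 0.29348548 -0.2915526  -0.19091195]
```

View pics/z5.png

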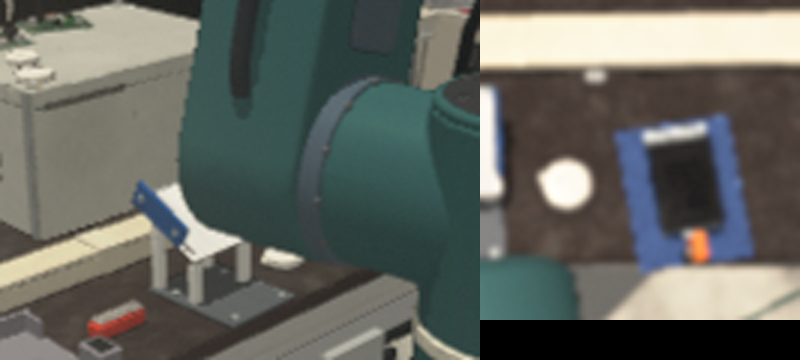

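The module lies on the blue mat: box at top px ~(441,196) of the full picture after scaling (crop (685,185)), fin at crop (697,245). The bay is empty and the puck hasn't moved. Next I measure the module's pose.

```bash
python3 - <<'E'
from plan import *
f=np.load("top5.npz");im=f['im'];w=f['w'];Z=w[...,2];hsv=cv2.cvtColor(im,cv2.COLOR_RGB2HSV).astype(int);H,S,V=[hsv[...,i] for i in range(3)]
roi=np.zeros(Z.shape,bool);roi[180:218,305:340]=1
b=roi&(V<75)&(S<110)&(Z>22); b=cv2.morphologyEx(b.astype(np.uint8),cv2.MORPH_OPEN,np.ones((3,3)))>0
v,u=np.where(b);p=onplane('top',np.c_[u,v],40)[:,:2].astype(np.float32);r=cv2.minAreaRect(p);print('box',b.sum(),r,p.mean(0),'z',np.nanmedian(Z[b]))
P=w[b];k=np.linalg.lstsq(np.c_[P[:,:2]-P[:,:2].mean(0),np.ones(len(P))],P[:,2],rcond=None)[0];print('slope',k)
Q=[]
for y in range(186,205):
    x=np.where(b[y])[0]
    if len(x)>8: a=onplane('top',[[x.min()-.5,y],[x.max()+.5,y]],40);Q.append([*a.mean(0)[:2],np.ptp(a[:,1])])
Q=np.array(Q);kk=np.polyfit(Q[:,0],Q[:,1],1);print('mids yaw',np.degrees(np.arctan(kk[0])),Q[:,:2].mean(0),np.median(Q[:,2]))
m=roi&(H>100)&(H<125)&(S>90)
o=roi&((H<16)&(S>140)&(V>120));v,u=np.where(o);print('fin',o.sum(),onplane('top',[[u.mean(),v.mean()]],48),np.nanmedian(w[o],0))
hi=roi&(V>170)&(S<60);v,u=np.where(hi);print('white lip end',onplane('top',[[u.mean(),v.mean()]],20))
E
```

```text
box 323 ((445.83258056640625, -365.58251953125), (82.78602600097656, 58.12505340576172), 6.942538738250732) [ 446.40106 -365.98422] z 39.21300876403643
slope [ 1.77385230e-02 -5.03803808e-03  3.91915289e+01]
mids yaw 4.830504596041783 [ 449.6907083  -365.86038909] 56.87541341000258
fin 25 [[ 384.68004478 -374.84361916   48.        ]] [ 383.97823254 -374.18422991   48.52947785]
white lip end [[ 449.54665484 -372.77577771   20.        ]]
```

```bash
python3 - <<'E'
from plan import *
plan([((300,-480,220),0,7.9,4),((440.3,-366.8,130),0,7.9,4),((440.3,-366.8,75),0,7.9,2)])
E
```

```text
seg mm/row 48.3 deg/row 2.0
  seg mm/row 50.4 deg/row 0.0
  seg mm/row 27.5 deg/row 0.0
travel [[38.5, -20.9, 20.3], [77.1, -41.9, 40.5], [115.6, -62.8, 60.8], [154.1, -83.7, 81.0], [189.1, -112.2, 103.3]]
twist [[0.1, 0.0, -2.0], [0.1, 0.0, -4.1], [0.2, 0.1, -6.1], [0.3, 0.1, -8.1], [0.3, 0.1, -8.1]]
travel [[38.6, -23.2, 22.5], [77.3, -46.4, 45.0], [115.9, -69.6, 67.5], [115.9, -69.6, 95.0], [115.9, -69.6, 122.5]]
twist [[0.0, 0.0, 0.0], [0.0, 0.0, 0.0], [0.0, 0.0, 0.0], [0.0, 0.0, 0.0], [0.0, 0.0, 0.0]]
```

Request:
carry_out:
  travel:
    - [38.5,-21,20]
    - [77,-42,40]
    - [115.6,-63,61]
    - [154,-84,81]
    - [189,-112,103]
  twist:
    - [0,0,-2]
    - [0,0,-4]
    - [0.2,0,-6]
    - [0.3,0,-8.1]
    - [0.3,0,-8.1]
  grip: [1,1,1,1,1]

```text
time: 14.35
tool_pos: [340.7, -446.5, 359.0]
eef_rot: [-3.137, -0.001, 0.144]
force: [0.1, 0.4, 0.3]
width: 0.998
grip_force: 0.0
```

Request:
carry_out:
  travel:
    - [38.6,-23,22.5]
    - [77,-46.4,45]
    - [116,-69.6,67]
    - [116,-69.6,95]
    - [116,-69.6,95]
  twist:
    - [0,0,0]
    - [0,0,0]
    - [0,0,0]
    - [0,0,0]
    - [0,0,0]
  grip: [1,1,1,1,1]

```text
time: 14.98
tool_pos: [443.7, -359.9, 263.2]
eef_rot: [-3.132, 0.002, 0.145]
force: [0.4, -0.1, 0.5]
width: 1.003
grip_force: 0.0
```

```bash
python3 - <<'E'
from plan import *
s=get_state();c=s['tool_pos']+R.from_euler('xyz',s['eef_rot']).apply([0,0,163]);print(s['time'],'grasp',c,s['eef_rot'],s['force'],s['width'],s['qvel'].round(3))
plan([((440.3,-366.8,30.5),0,7.9,5)])
E
```

```text
14.975 grasp [ 443.15668935 -358.40875736  100.20407732] [-3.13235522e+00  1.94353520e-03  1.44606792e-01] [ 0.42392461 -0.1077869   0.50330191] 1.0030743160145734 [-0.022 -0.036 -0.036 -0.001  0.025 -0.003]
  seg mm/row 14.0 deg/row 0.1
travel [[-0.8, 1.4, 13.9], [-1.7, 2.8, 27.9], [-2.5, 4.2, 41.8], [-3.4, 5.6, 55.7], [-4.2, 7.0, 69.6]]
twist [[-0.1, 0.0, 0.1], [-0.2, 0.0, 0.2], [-0.3, 0.1, 0.2], [-0.4, 0.1, 0.3], [-0.5, 0.1, 0.4]]
```

Request:
carry_out:
  travel:
    - [-3,8,2]
    - [-3,8.2,22]
    - [-3,8,42]
    - [-3.5,8,42]
    - [-3.5,8,42]
  twist:
    - [-0.5,0.1,0.4]
    - [-0.5,0.1,0.4]
    - [-0.5,0.1,0.4]
    - [-0.5,0.1,0.4]
    - [-0.5,0.1,0.4]
  grip: [1,1,1,1,1]

```text
time: 15.6
tool_pos: [441.7, -371.0, 224.3]
eef_rot: [3.136, -0.004, 0.135]
force: [0.7, -0.4, -0.1]
width: 0.997
grip_force: 0.0
```

```bash
python3 - <<'E'
from plan import *
s=get_state();c=s['tool_pos']+R.from_euler('xyz',s['eef_rot']).apply([0,0,163]);print(s['time'],'grasp',c,s['eef_rot'],s['force'],s['width'],s['qvel'].round(3))
plan([((440.3,-366.8,30),0,7.9,3)])
E
```

```text
15.6 grasp [ 442.40334665 -371.81126433   61.33742886] [ 3.13618387 -0.00388988  0.13493775] [ 0.65857529 -0.42340085 -0.06043526] 0.9966207090425767 [ 0.004 -0.004 -0.003  0.001 -0.003  0.001]
  seg mm/row 10.5 deg/row 0.1
travel [[-0.3, -1.5, 10.4], [-0.6, -3.0, 20.9], [-0.9, -4.5, 31.3]]
twist [[0.1, -0.1, -0.1], [0.2, -0.1, -0.1], [0.3, -0.2, -0.2]]
```

Request:
carry_out:
  travel:
    - [-0.5,-4.5,6]
    - [-0.9,-4.5,20]
    - [-0.9,-4.5,31]
    - [-0.9,-4.5,31]
    - [-0.9,-4.5,31]
  twist:
    - [0.3,-0.2,-0.2]
    - [0.3,-0.2,-0.2]
    - [0.3,-0.2,-0.2]
    - [0.3,-0.2,-0.2]
    - [0.3,-0.2,-0.2]
  grip: [1,1,1,1,1]

```text
time: 16.23
tool_pos: [440.3, -365.8, 191.8]
eef_rot: [-3.14, 0.001, 0.139]
force: [-0.4, 0.6, 0.2]
width: 0.995
grip_force: 0.0
```

Request:
carry_out:
  travel:
    - [0,0,0]
    - [0,0,0]
    - [0,0,0]
    - [0,0,0]
    - [0,0,0]
  twist:
    - [0,0,0]
    - [0,0,0]
    - [0,0,0]
    - [0,0,0]
    - [0,0,0]
  grip: [0.6,0.45,0.3,0.2,0.2]
  grip_force: 25

```text
time: 16.85
tool_pos: [440.4, -366.2, 192.4]
eef_rot: [-3.141, 0.0, 0.139]
force: [1.0, -2.1, 2.9]
width: 0.703
grip_force: 25.0
```

```bash
python3 - <<'E'
from plan import *
s=get_state();c=s['tool_pos']+R.from_euler('xyz',s['eef_rot']).apply([0,0,163]);print(s['time'],'grasp',c,s['eef_rot'],s['force'],s['width']*88,s['grip_force'])
E
```

```text
16.85 grasp [ 440.40508882 -366.08110241   29.41401289] [-3.14109251e+00  9.29670018e-05  1.39469963e-01] [ 1.00599851 -2.06636505  2.85851386] 61.86147410496902 24.992116391658783
```

The grip measures 62 mm, right for the box. The foot sat about at the mat's edge, so I'll set the module 7 mm further in, fully on the mat, and let go there before taking it to the tray.

Request:
carry_out:
  travel:
    - [0,0,-5]
    - [3,0,-8]
    - [7,0,-8]
    - [7,0,-4]
    - [7,0,-1]
  twist:
    - [0,0,0]
    - [0,0,0]
    - [0,0,0]
    - [0,0,0]
    - [0,0,0]
  grip: [0.2,0.2,0.2,0.2,0.2]
  grip_force: 30

```text
time: 17.48
tool_pos: [447.0, -364.6, 192.6]
eef_rot: [-3.14, 0.001, 0.14]
force: [0.4, 0.6, -1.7]
width: 0.704
grip_force: 30.0
```

Request:
carry_out:
  travel:
    - [0,0,0.5]
    - [0,0,1]
    - [0,0,1]
    - [0,0,1]
    - [0,0,1]
  twist:
    - [0,0,0]
    - [0,0,0]
    - [0,0,0]
    - [0,0,0]
    - [0,0,0]
  grip: [0.2,0.2,0.2,0.2,0.2]

```text
time: 18.1
tool_pos: [447.0, -364.6, 192.4]
eef_rot: [-3.14, 0.001, 0.139]
force: [-1.6, 2.3, 6.4]
width: 0.705
grip_force: 30.0
```

Request:
carry_out:
  travel:
    - [0,0,0]
    - [0,0,0]
    - [0,0,0]
    - [0,0,0]
    - [0,0,0]
  twist:
    - [0,0,0]
    - [0,0,0]
    - [0,0,0]
    - [0,0,0]
    - [0,0,0]
  grip: [0.6,0.8,0.8,0.8,0.8]

```text
time: 18.73
tool_pos: [447.1, -364.9, 192.0]
eef_rot: [-3.14, 0.001, 0.139]
force: [-0.6, -0.2, -0.3]
width: 0.901
grip_force: 0.0
```

Request:
carry_out:
  travel:
    - [0,0,0]
    - [0,0,0]
    - [0,0,0]
    - [0,0,0]
    - [0,0,0]
  twist:
    - [0,0,0]
    - [0,0,0]
    - [0,0,0]
    - [0,0,0]
    - [0,0,0]
  grip: [0.8,0.8,0.8,0.8,0.8]

```text
time: 19.35
tool_pos: [447.1, -364.8, 192.1]
eef_rot: [-3.14, 0.001, 0.139]
force: [-0.1, -0.2, -0.6]
width: 0.901
grip_force: 0.0
```

Request:
carry_out:
  travel:
    - [0,0,0]
    - [0,0,0]
    - [0,0,0]
    - [0,0,0]
    - [0,0,0]
  twist:
    - [0,0,0]
    - [0,0,0]
    - [0,0,0]
    - [0,0,0]
    - [0,0,0]
  grip: [0.45,0.3,0.2,0.2,0.2]
  grip_force: 30

```text
time: 19.98
tool_pos: [447.1, -364.8, 192.1]
eef_rot: [-3.14, 0.001, 0.139]
force: [-0.0, 0.4, 0.3]
width: 0.706
grip_force: 30.0
```

```bash
python3 - <<'E'
from plan import *
s=get_state();c=s['tool_pos']+R.from_euler('xyz',s['eef_rot']).apply([0,0,163]);print(s['time'],'grasp',c,s['eef_rot'],s['force'],s['width']*88,s['grip_force'])
# tray: module grasp offset (4,0)
t=np.array([442,93.6,0])+R.from_euler('z',-1.3,degrees=True).apply([4,0,0]);print(t)
plan([((c[0],c[1],170),0,8,4),((450,-140,190),0,4,5),((t[0],t[1],120),0,-1.3,6)],None)
E
```

```text
19.975 grasp [ 446.97904853 -364.59294256   29.08217877] [-3.14003200e+00  7.09666685e-04  1.39418400e-01] [-0.0004275   0.41051399  0.3299058 ] 62.118632916889425 29.995804131031036
[445.99897044  93.50925067   0.        ]
  seg mm/row 35.2 deg/row 0.0
  seg mm/row 45.1 deg/row 0.8
  seg mm/row 40.6 deg/row 0.9
travel [[-0.1, -0.1, -35.2], [-0.1, -0.2, -70.5], [-0.2, -0.4, -105.7], [-0.2, -0.5, -140.9], [6.6, -44.9, -144.9]]
twist [[-0.0, 0.0, -0.0], [-0.0, 0.0, -0.0], [-0.1, 0.0, -0.0], [-0.1, 0.0, -0.0], [-0.1, 0.0, 0.8]]
travel [[6.2, -44.5, -4.0], [12.5, -89.0, -8.0], [18.7, -133.5, -12.0], [24.9, -178.0, -16.0], [29.1, -216.6, -4.3]]
twist [[-0.0, -0.0, 0.8], [-0.0, -0.0, 1.6], [-0.0, -0.0, 2.4], [-0.0, -0.0, 3.2], [-0.0, -0.0, 4.1]]
travel [[1.5, -38.9, 11.7], [2.9, -77.8, 23.3], [4.4, -116.7, 35.0], [5.8, -155.6, 46.7], [7.3, -194.5, 58.3]]
twist [[0.0, -0.0, 0.9], [0.0, -0.0, 1.8], [0.0, -0.0, 2.6], [0.0, -0.0, 3.5], [-0.0, -0.0, 4.4]]
```

Request:
carry_out:
  travel:
    - [0,0,-35]
    - [0,0,-70]
    - [0,0,-106]
    - [0,0,-141]
    - [6.6,-45,-145]
  twist:
    - [0,0,0]
    - [0,0,0]
    - [0,0,0]
    - [0,0,0]
    - [0,0,0.8]
  grip: [0.2,0.2,0.2,0.2,0.2]

```text
time: 20.6
tool_pos: [448.9, -322.2, 340.1]
eef_rot: [3.137, -0.004, 0.122]
force: [0.3, 0.9, -1.9]
width: 0.704
grip_force: 30.0
```

Request:
carry_out:
  travel:
    - [6,-44.5,-4]
    - [12.5,-89,-8]
    - [18.7,-133.5,-12]
    - [25,-178,-16]
    - [29,-217,-16]
  twist:
    - [0,0,0.8]
    - [0,0,1.6]
    - [0,0,2.4]
    - [0,0,3.2]
    - [0,0,4.1]
  grip: [0.2,0.2,0.2,0.2,0.2]

```text
time: 21.22
tool_pos: [448.8, -99.1, 353.6]
eef_rot: [-3.14, 0.001, 0.054]
force: [1.0, 1.1, -2.2]
width: 0.708
grip_force: 30.0
```

Request:
carry_out:
  travel:
    - [1.5,-39,6]
    - [3,-78,18]
    - [4.4,-117,30]
    - [5.8,-155.6,45]
    - [5.8,-155.6,60]
  twist:
    - [0,0,0.9]
    - [0,0,1.8]
    - [0,0,2.6]
    - [0,0,3.5]
    - [0,0,4.4]
  grip: [0.2,0.2,0.2,0.2,0.2]

```text
time: 21.85
tool_pos: [445.9, 57.3, 293.1]
eef_rot: [-3.14, 0.001, -0.02]
force: [0.1, 0.6, -1.5]
width: 0.705
grip_force: 30.0
```

```bash
python3 - <<'E'
from plan import *
s=get_state();c=s['tool_pos']+R.from_euler('xyz',s['eef_rot']).apply([0,0,163]);print(s['time'],'grasp',c,s['eef_rot'],s['force'],s['width']*88,s['grip_force'])
plan([((446,93.5,95),0,-1.3,5)])
E
```

```text
21.85 grasp [445.66132816  57.59301013 130.11870186] [-3.13965569e+00  1.45106848e-03 -2.01941214e-02] [ 0.12705973  0.61603312 -1.47288714] 62.051741027235025 29.99567985534668
  seg mm/row 10.1 deg/row 0.0
travel [[-0.1, -7.2, 7.0], [-0.2, -14.5, 14.1], [-0.3, -21.7, 21.1], [-0.5, -28.9, 28.2], [-0.6, -36.2, 35.2]]
twist [[-0.0, 0.0, 0.0], [-0.0, 0.0, 0.1], [-0.1, 0.0, 0.1], [-0.1, 0.1, 0.1], [-0.1, 0.1, 0.1]]
```

Request:
carry_out:
  travel:
    - [0,-14,5]
    - [0,-28,15]
    - [-0.5,-36,30]
    - [-0.5,-36,35]
    - [-0.5,-36,35]
  twist:
    - [0,0,0]
    - [0,0,0]
    - [0,0,0.1]
    - [0,0,0.1]
    - [0,0,0.1]
  grip: [0.2,0.2,0.2,0.2,0.2]

```text
time: 22.48
tool_pos: [446.8, 91.2, 258.6]
eef_rot: [-3.14, 0.002, -0.024]
force: [-0.2, -0.7, -1.0]
width: 0.705
grip_force: 30.0
```

```bash
python3 look.py 6; python3 -c "
import cv2,numpy as np
a=cv2.imread('pics/scene6.png')[160:290,170:330];b=cv2.imread('pics/top6.png')[160:230,170:240]
cv2.imwrite('pics/z6.png',np.hstack([cv2.resize(a,(480,390),interpolation=2),cv2.copyMakeBorder(cv2.resize(b,(315,315),interpolation=2),0,75,0,0,0)]))"
```

```text
22.575 [447.10212461  90.98183867 259.05486035] [-3.14019763e+00  3.35343989e-04 -2.49350785e-02] [-0.16262386 -1.07032045 -2.54005284]
```

View pics/z6.png

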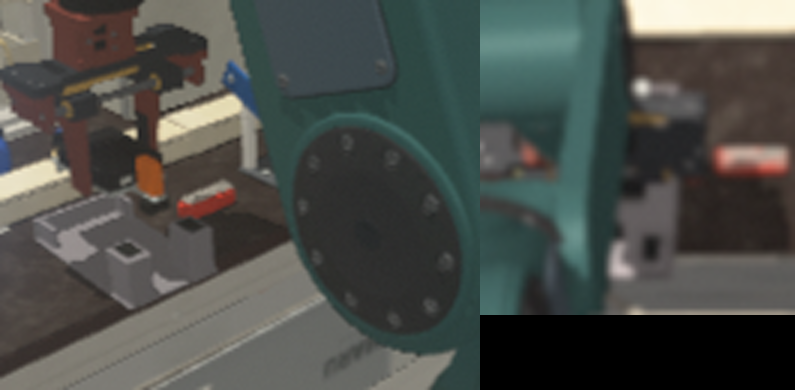

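The scene crop shows the module held level over the tray, fin at crop (150,172). The two blocks are at (128,250) and (188,235). I'll compare fin and blocks in this one view.

```bash
python3 - <<'E'
from plan import *
f=np.load("scene6.npz");im=f['im'];w=f['w'];X,Y,Z=[w[...,i] for i in range(3)];hsv=cv2.cvtColor(im,cv2.COLOR_RGB2HSV).astype(int);H,S,V=[hsv[...,i] for i in range(3)]
o=(H<16)&(S>140)&(V>80);o[:200]=0;o[240:]=0;o[:,:205]=0;o[:,232:]=0
P=w[o];P=P[P[:,2]>70];q=lambda P:[np.nanpercentile(P,k,axis=0).round(1) for k in(3,50,97)]
print('fin',len(P),q(P))
v,u=np.where(o);print('px',u.min(),u.max(),v.min(),v.max())
for lab,(u0,u1,v0,v1) in dict(L=(203,222,238,252),R=(222,244,230,246)).items():
    m=np.zeros(o.shape,bool);m[v0:v1,u0:u1]=1;m&=(Z>40)&(Z<58)&(X<460);v,u=np.where(m);p=onplane('scene',np.c_[u,v],46)[:,:2].astype(np.float32);print(lab,m.sum(),cv2.minAreaRect(p),p.mean(0),np.nanmedian(Z[m]))
s=get_state();c=s['tool_pos']+R.from_euler('xyz',s['eef_rot']).apply([0,0,163]);r=R.from_euler('z',s['eef_rot'][2])
print('grasp',c,'expected fin x-end',c+r.apply([-70,0,0]),'fin mid',c+r.apply([-57,0,8]))
E
```

```text
fin 100 [array([376.9,  76.2,  89.4]), array([384.4,  98.7, 103.7]), array([408.2, 101.4, 115.4])]
px 215 231 212 231
L 88 ((373.55987548828125, 134.29090881347656), (28.485210418701172, 40.623329162597656), 88.07609558105469) [373.3332  134.14445] 44.45225649920053
R 77 ((371.33709716796875, 68.42282104492188), (27.575550079345703, 40.9688720703125), 81.47541809082031) [371.25983  68.41382] 44.62832616706743
grasp [447.05314993  91.21051893  96.05502812] expected fin x-end [377.07491034  92.95579356  96.05502812] fin mid [390.07086912  92.63167113 104.05502812]
```

```bash
python3 - <<'E'
from plan import *
for nm in("scene1","scene6","top1"):
    w=np.load(nm+".npz")['w'];X,Y,Z=[w[...,i] for i in range(3)]
    for lab,(y0,y1) in dict(L=(112,160),R=(45,90)).items():
        m=(X>350)&(X<415)&(Y>y0)&(Y<y1)&(Z>38)&(Z<60);P=w[m]
        print(nm,lab,m.sum(),P.mean(0).round(1),np.percentile(P,[4,96],axis=0).round(1).tolist())
    m=(X>420)&(X<470)&(Y>20)&(Y<170)&(Z>-12)&(Z<14)
    im=np.load(nm+".npz")['im'];h=cv2.cvtColor(im,cv2.COLOR_RGB2HSV).astype(int);m&=(h[...,2]>100)&(h[...,1]<45)
    P=w[m];print(' floor',m.sum(),P.mean(0).round(1),np.percentile(P,[2,98],axis=0).round(1).tolist())
    m=(X>495)&(X<545)&(Y>20)&(Y<170)&(Z>14)&(Z<34);P=w[m];print(' wall',m.sum(),P.mean(0).round(1),np.percentile(P,[3,97],axis=0).round(1).tolist())
# scene top-face pixel dark holes, viewed on z=46
im=np.load("scene1.npz")['im'];g=im.max(2)
for lab,(u0,u1,v0,v1) in dict(L=(203,222,238,252),R=(222,244,230,244)).items():
    m=np.zeros(g.shape,bool);m[v0:v1,u0:u1]=1;m&=g<55;v,u=np.where(m);print(lab,len(u),onplane('scene',[[u.mean(),v.mean()]],46) if len(u) else '')
im=np.load("top1.npz")['im'];g=im.max(2)
for lab,(u0,u1,v0,v1) in dict(L=(184,200,208,222),R=(203,215,208,222)).items():
    m=np.zeros(g.shape,bool);m[v0:v1,u0:u1]=1;m&=g<70;v,u=np.where(m);print('top',lab,len(u),onplane('top',[[u.mean(),v.mean()]],46) if len(u) else '')
E
```

```text
scene1 L 96 [375.6 132.4  43.6] [[361.1, 120.5, 39.0], [392.8, 143.1, 46.6]]
scene1 R 86 [373.5  67.   43.4] [[359.4, 54.7, 38.7], [391.9, 76.7, 46.4]]
 floor 209 [448.5  96.5   2.6] [[421.2, 47.7, 0.6], [468.9, 141.8, 4.6]]
 wall 113 [514.2  95.8  19.4] [[497.3, 51.7, 14.4], [521.2, 139.4, 23.5]]
scene6 L 97 [375.8 132.6  43.5] [[361.6, 119.4, 39.1], [394.8, 143.1, 46.2]]
scene6 R 86 [373.6  67.2  43.6] [[358.3, 54.9, 38.6], [392.3, 77.1, 46.2]]
 floor 32 [460.4 121.1   2.9] [[433.4, 76.4, 1.2], [469.2, 141.7, 5.1]]
 wall 108 [514.4  99.9  18.9] [[497.6, 53.1, 14.3], [520.7, 139.9, 23.2]]
top1 L 68 [380.  128.2  46.1] [[363.4, 117.0, 39.6], [396.7, 140.3, 51.5]]
top1 R 68 [378.7  61.7  45.8] [[362.5, 50.1, 39.7], [396.3, 72.8, 51.0]]
 floor 338 [445.6  93.6   3.9] [[421.8, 43.9, -4.2], [469.4, 144.5, 11.7]]
 wall 64 [516.   92.9  22.3] [[498.3, 46.6, 15.1], [521.7, 134.7, 30.1]]
L 0 
R 0 
top L 19 [[386.63678932 142.45891944  46.        ]]
top R 11 [[378.795687    52.50780439  46.        ]]
```

```bash
python3 - <<'E'
from plan import *
plan([((444.5,94.7,80),0,-1.5,2),((444.5,94.7,40),0,-1.5,3)])
E
```

```text
seg mm/row 8.3 deg/row 0.1
  seg mm/row 13.3 deg/row 0.0
travel [[-1.3, -1.8, 8.0], [-2.7, -3.6, 16.1], [-2.7, -3.6, 29.4], [-2.7, -3.6, 42.7], [-2.7, -3.6, 56.1]]
twist [[-0.0, 0.0, 0.0], [-0.1, 0.0, 0.1], [-0.1, 0.0, 0.1], [-0.1, 0.0, 0.1], [-0.1, 0.0, 0.1]]
```

Request:
carry_out:
  travel:
    - [-1.3,-1.8,8]
    - [-2.7,-3.6,20]
    - [-2.7,-3.6,35]
    - [-2.7,-3.6,54]
    - [-2.7,-3.6,54]
  twist:
    - [0,0,0]
    - [-0.1,0,0.1]
    - [-0.1,0,0.1]
    - [-0.1,0,0.1]
    - [-0.1,0,0.1]
  grip: [0.2,0.2,0.2,0.2,0.2]

```text
time: 23.2
tool_pos: [443.2, 94.9, 203.3]
eef_rot: [3.141, 0.005, -0.027]
force: [-1.2, -0.1, -2.2]
width: 0.707
grip_force: 30.0
```

```bash
python3 - <<'E'
from plan import *
s=get_state();c=s['tool_pos']+R.from_euler('xyz',s['eef_rot']).apply([0,0,163]);print(s['time'],'grasp',c,s['eef_rot'],s['force'],s['width']*88)
plan([((444.5,94.7,31.5),0,-1.5,5)])
E
```

```text
23.2 grasp [442.45809034  94.75930861  40.28288802] [ 3.14089315  0.00454517 -0.02654223] [-1.24684821 -0.06499817 -2.24807531] 62.183668525402005
  seg mm/row 1.8 deg/row 0.1
travel [[0.3, 0.0, 1.8], [0.5, 0.0, 3.5], [0.8, 0.1, 5.3], [1.1, 0.1, 7.0], [1.3, 0.1, 8.8]]
twist [[0.0, 0.1, -0.0], [0.0, 0.1, -0.0], [0.0, 0.2, -0.0], [0.0, 0.2, -0.0], [0.0, 0.3, -0.0]]
```

Request:
carry_out:
  travel:
    - [0.5,0,3]
    - [1,0,6]
    - [1.3,0,8.5]
    - [1.3,0,8.5]
    - [1.3,0,8.5]
  twist:
    - [0,0,0]
    - [0,0,0]
    - [0,0,0]
    - [0,0,0]
    - [0,0,0]
  grip: [0.2,0.2,0.2,0.2,0.2]

```text
time: 23.82
tool_pos: [445.5, 94.9, 196.4]
eef_rot: [3.141, 0.001, -0.026]
force: [0.1, -0.7, -2.0]
width: 0.705
grip_force: 30.0
```

```bash
python3 - <<'E'
from plan import *
s=get_state();c=s['tool_pos']+R.from_euler('xyz',s['eef_rot']).apply([0,0,163]);print(s['time'],'grasp',c,s['eef_rot'],s['force'],s['width']*88)
E
```

```text
23.825 grasp [445.39320511  94.82413337  33.35910628] [ 3.14126258e+00  6.82154204e-04 -2.63852424e-02] [ 0.08605509 -0.66997586 -2.02697648] 62.06656587413135
```

3.3 mm above the expected contact height; I'll lower slowly.

Request:
carry_out:
  travel:
    - [-0.5,0,1]
    - [-0.8,0,2]
    - [-0.8,0,2.6]
    - [-0.8,0,2.6]
    - [-0.8,0,2.6]
  twist:
    - [0,0,0]
    - [0,0,0]
    - [0,0,0]
    - [0,0,0]
    - [0,0,0]
  grip: [0.2,0.2,0.2,0.2,0.2]

```text
time: 24.45
tool_pos: [444.7, 94.9, 193.6]
eef_rot: [3.141, 0.001, -0.026]
force: [-0.1, 0.9, -2.6]
width: 0.703
grip_force: 30.0
```

Request:
carry_out:
  travel:
    - [0,0,0.4]
    - [0,0,0.8]
    - [0,0,0.8]
    - [0,0,0.8]
    - [0,0,0.8]
  twist:
    - [0,0,0]
    - [0,0,0]
    - [0,0,0]
    - [0,0,0]
    - [0,0,0]
  grip: [0.2,0.2,0.2,0.2,0.2]

```text
time: 25.08
tool_pos: [444.7, 94.9, 193.0]
eef_rot: [3.141, 0.001, -0.026]
force: [-1.7, -0.3, 5.4]
width: 0.704
grip_force: 30.0
```

Request:
carry_out:
  travel:
    - [0,0,-0.3]
    - [0,0,-0.3]
    - [0,0,-0.3]
    - [0,0,-0.3]
    - [0,0,-0.3]
  twist:
    - [0,0,0]
    - [0,0,0]
    - [0,0,0]
    - [0,0,0]
    - [0,0,0]
  grip: [0.45,0.6,0.8,0.8,0.8]

```text
time: 25.7
tool_pos: [444.6, 94.9, 193.1]
eef_rot: [3.141, 0.001, -0.026]
force: [0.4, 0.1, 0.6]
width: 0.899
grip_force: 0.0
```

Request:
carry_out:
  travel:
    - [0,0,-10]
    - [0,0,-40]
    - [0,0,-90]
    - [0,0,-150]
    - [0,0,-200]
  twist:
    - [0,0,0]
    - [0,0,0]
    - [0,0,0]
    - [0,0,0]
    - [0,0,0]
  grip: [0.8,0.8,0.8,0.8,0.8]

```text
time: 26.32
tool_pos: [444.5, 95.0, 396.1]
eef_rot: [3.141, -0.001, -0.026]
force: [1.0, 0.5, -0.3]
width: 0.899
grip_force: 0.0
```

Request:
carry_out:
  travel:
    - [0,50,0]
    - [0,105,0]
    - [0,165,0]
    - [0,225,0]
    - [0,285,0]
  twist:
    - [0,0,0]
    - [0,0,0]
    - [0,0,0]
    - [0,0,0]
    - [0,0,0]
  grip: [0.8,0.8,0.8,0.8,0.8]

```text
time: 26.95
tool_pos: [436.7, -191.7, 394.1]
eef_rot: [3.141, -0.0, -0.026]
force: [1.6, 0.1, 1.1]
width: 0.901
grip_force: 0.0
```

Request:
carry_out:
  travel:
    - [0,60,0]
    - [0,120,0]
    - [0,180,0]
    - [0,240,0]
    - [0,240,0]
  twist:
    - [0,0,0]
    - [0,0,0]
    - [0,0,0]
    - [0,0,0]
    - [0,0,0]
  grip: [0.8,0.8,0.8,0.8,0.8]

```text
time: 27.58
tool_pos: [430.4, -433.8, 393.8]
eef_rot: [3.139, 0.0, -0.03]
force: [-0.0, 1.0, 1.0]
width: 0.898
grip_force: 0.0
```

```bash
python3 look.py 7; python3 -c "
import cv2,numpy as np
a=cv2.imread('pics/scene7.png')[160:290,170:330];b=cv2.imread('pics/top7.png')[160:230,170:240]
cv2.imwrite('pics/z7.png',np.hstack([cv2.resize(a,(480,390),interpolation=2),cv2.copyMakeBorder(cv2.resize(b,(315,315),interpolation=2),0,75,0,0,0)]))"
```

```text
27.675 [ 430.52900672 -429.7515704   393.35995613] [-3.14077964e+00  1.31503168e-03 -2.76936438e-02] [-1.06975191  0.04338455  0.65453451]
```

View pics/z7.png

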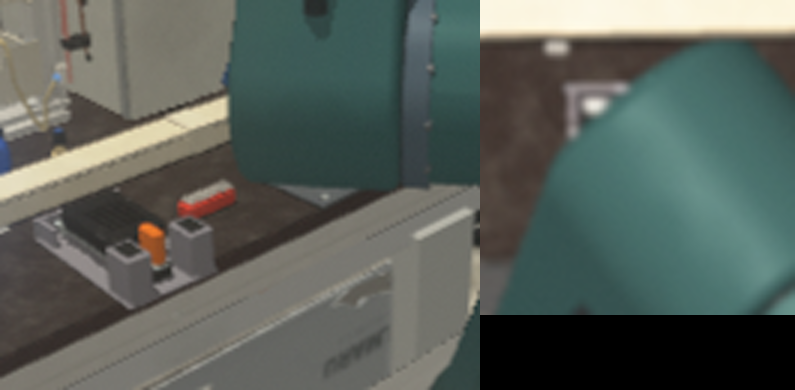

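The scene crop shows the module in the tray, with the fin at crop (152,243) between the two blocks at (128,265) and (190,235), and the hex keys undisturbed. A quick numeric check of level and yaw comes before handing in.

```bash
python3 - <<'E'
from plan import *
f=np.load("scene7.npz");im=f['im'];w=f['w'];X,Y,Z=[w[...,i] for i in range(3)];h=cv2.cvtColor(im,cv2.COLOR_RGB2HSV).astype(int);H,S,V=[h[...,i] for i in range(3)]
m=(V<80)&(X>395)&(X<510)&(Y>50)&(Y<140)&(Z>32)&(Z<50);P=w[m];r=cv2.minAreaRect(P[:,:2].astype(np.float32))
print(m.sum(),r,P.mean(0),np.linalg.lstsq(np.c_[P[:,:2]-P[:,:2].mean(0),np.ones(len(P))],P[:,2],rcond=None)[0])
o=(H<16)&(S>140)&(V>80)&(X>360)&(X<425)&(Y>70)&(Y<120);P=w[o];print('fin',o.sum(),np.percentile(P,[3,50,97],axis=0).round(1).tolist())
E
```

```text
359 ((446.88092041015625, 97.91090393066406), (62.46155548095703, 100.20018768310547), 89.41880798339844) [449.52886405 101.33690172  38.18264689] [ 1.83992461e-04 -2.00591132e-02  3.81826469e+01]
fin 90 [[373.7, 71.6, 21.4], [382.6, 100.9, 38.8], [414.1, 105.1, 50.0]]
```

```bash
python3 -c "
from rig import *
print(close_job())"
```

```text
the job is handed in; nothing more can be done
None
```

The module is lying level in the grey tray with its orange fin between the two blocks, and the job is handed in at about 28 s; its first lay-down left the foot about 4 mm over the mat's edge, so I re-set it 7 mm further in by the box and let go there before moving it to the tray.

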